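Couple the serving tray arm to its ball mount

TASK

Fit the small serving tray arm to its counter mount: with its latch lever still up, lift it and lower its socket over the ball, lined up with the mount's rest plate (either way round), and press it gently home past its spring detents until it sits flat on the plate. Then press the latch lever fully down and let go. Use no more force than the coupling needs (10 N or so does it, pushes well beyond 20 N damage it) and leave the jar, cup, bowl and shaker around it where they are.

Things in the scene. Friction and masses are not known exactly. Their poses are not given: they have to be found in the camera images.
- tray_arm: Loose plain aluminium arm, 0.3 to 0.45 kg, lying flat. Origin: on its underside, straight below the seat of the ball; +x towards the tray, z up. Housing x -46 to +60, y -22 to +22, z 0 to 50 mm, two low rails back to x -78, in front a tongue and a tray 74 x 70 mm (x 79 to 153, z 5 to 19). Centre of mass about 25 mm along +x. Home, its underside lies flat on the rest plate; it can still swivel.
- grip_place (a point): Place to grip the arm: x +24, y 0, z +28 mm in its frame, midway between the housing's two plain parallel sides (44 mm apart, x -20 to +60, 50 mm tall). A gripper from above here stays clear of the raised lever.
- socket (a point): Mouth of the socket, at the arm's origin, opening downwards: bore 30.4 mm, the mouth about 4 mm wider each side. Two spring detents in the bore meet the ball when the arm is about 18 mm above home and snap past it at about 9 mm: that takes 4 to 10 N of push; the rest goes easily until the underside meets the plate.
- mount: Fixed steel mount. Origin: on the worktop under the ball; x along the long side of its foot (150 x 100 x 12 mm) and rest plate (140 x 50 mm). Over the plate a 28 mm ball, its top 37 mm above the plate. The plate's top is 50 to 90 mm above the worktop, differs each time and is not reported: find it by feel. Contact forces on it over 60 N in all (detents too) damage it: push under 20 N.
- latch_lever (a joint): Latch lever angle, rad: 0 = fully down on its stop (latched), 0.75 = up; starts at 0.5 to 0.7. Pivot across the arm at x -30, z +45 mm of the arm; the lever points to -x. Stiff (0.3 N m, about 6 N at the pad), stays where it is left. Its jaw closes under the ball; unless the arm is fully home the jaw strikes the ball and stops short.
- lever_pad (a point): Middle of the top of the lever's finger pad (40 mm along the lever, 26 mm wide): 60 mm from the pivot along the lever, 11 mm above it. Lever down: x -90, z +56 mm in the arm's frame; lever up: higher and nearer the pivot. Push it straight down at x about -82 mm of the arm.
- honey_jar: Glass jar with black lid, 63 mm across, 94 mm tall, origin at its underside. Bystander.
- cup: White cup, 83 x 76 x 54 mm, origin at its underside. Bystander.
- bowl: White bowl, 117 mm across, 76 mm tall, origin at its underside. Bystander.
- pepper_mill: Small table shaker with a grey cap, 44 mm across, 90 mm tall, origin at its underside. Bystander.

How it is judged:
By the outcome, as a careful person would: the job done as asked, in the order asked, and still so for the second after the job is handed in, with the robot touching nothing.
It also fails if it takes over 58 s, if anything falls off the work surface, if the arm or the gripper's body presses on something with over 40 N, if the wrist force passes 120 N, or if a joint passes its speed limit or range.

ROBOT

A 6-joint arm with a two-finger parallel gripper is mounted at the origin on a cart in front of the work surface, level with it; the furniture and walls round the work are solid. World frame = base frame: x ahead of the robot, y to its left, z up, the work surface at z = 0. Lengths are in m, angles in rad, forces in N, time in s.
With the tool pointing down it reaches from about 0.275 to 0.775 m from the base axis. Payload 14.6 kg.
Tool frame: the origin (TCP) lies between the finger pads; the fingertips stand 19 mm ahead of it and the grasp point (between the pads) is the TCP; z points along the fingers, y is the line along which they close (so a half turn about z gives the same grasp; the last joint's range is limited). The gripper opens to 85 mm and grips with 20 to 120 N. Pads are 22 mm wide; open, the fingers measure 114 mm over their backs; the gripper's body (76 mm by 85 mm) begins 54 mm behind the grasp point. The pads swing forward as they close: fully open they stand 13 mm farther back than shut.
Start: joints at [1.123, 0.263, -0.048, 1.259, 0, 1.415], TCP at [0.152, 0.503, 0.25] pointing down, gripper open.
Joint ranges: [-2.65, 2.65], [-0.89, 1.7], [-1.18, 1.37], [-2.13, 2.11], [-1.35, 1.29], [-3.14, 3.14]. Speed limits (rad/s): [1.89, 1.89, 2.57, 2.79, 3.14, 3.14].

INTERFACE

Orientations are given as a rotation vector (axis times angle).
In Python, from cell import r gives the robot as it stands.
- The arm moves only by the tool move_arm, never from a script. Its argument "increments" is a list of rows, each a list of 3 entries, a list of its own where there are three numbers: the shift along the tool's x, y, z in mm, then the turn, a rotation vector about the tool's x, y, z in degrees, then the gripper's target within -1 to 1 (fully open at 1, half-way at 0, shut at -1). In form: [[[tx, ty, tz], [ax, ay, az], fingers], ...]. A call has 1 to 20 rows; each row shifts and turns the commanded pose from where the row before left it, along the tool's axes as they then stand; what a row does not reach is not made up. A row lasts 1/10 s, in which the tool goes at most 50 mm and 8.59 degrees, less where a joint would pass 70% of its speed; a pose out of reach is approached as far as the arm can. A call is refused whole if a number of a shift passes 50 or a number of a turn 8.59, either way. A call with a gripper value outside its range is refused whole. The fingers move at their own pace and stop on an object; "force" is the grip in N (left out, the last holds). Time passes only in rows, so rows that do not move let the fingers close. It gives the time, the measured TCP pose, the force, the opening and the grip force at its end, in the units of the state.
- r.get_state(): the state, without advancing time (a new reading comes with each control period).
- r.capture(name): name is "scene" or "top"; returns a dict with "image" (400x640x3 uint8, red, green, blue), "fovy" (degrees; the focal length in pixels is half the picture's height over the tangent of half this angle, whatever the lens; pixels are square), "cx", "cy" (the principal point, pixels), "distortion" ([k1, k2, p1, p2, k3] as OpenCV has them; the pictures are not rectified), "rvec" (rotation vector, rad) and "tvec" (3), from world to camera coordinates, as OpenCV has them. Camera axes: x right, y down, z forward; pixel columns grow to the right and rows downward; lengths in m; the calibration is good to about 2 mm. A picture is of the moment at which its call begins. There is no depth.
- r.hand_in(): hands the job in; it is judged then, once.
The state is a dict: "t": time; "qpos": joint angles; "joint_velocities": joint speeds; "joint_torque": joint torques, N m; "position": TCP position; "orientation": TCP orientation; "force": force on the tool from outside, world axes, zero at the start; "wrist_torque": the same for the moment, N m; "grip_width": finger opening in m; "finger_force": force on a finger pad.
Only numpy, scipy, OpenCV 4.12 (cv2) and the standard library are available. Lean on these libraries where they do the work, as an engineer would, in place of code of your own. Each camera call takes 0.05 s, during which the arm holds its last target. There are 200 camera calls.

## Working session

There is one attempt and no reset: what is moved stays moved. The work goes in short steps, Python scripts to look and compute and a tool call to move; the robot and the scene stay as the last step left them, time stands still between calls to the robot, and variables do not carry over. Pictures are saved under pics/ and viewed, at most 10 in all, crops included, and the job is handed in when it is done.

Besides the shell and the picture viewer there is one more tool, called after "Emit:" by a JSON object that holds its "op" and its "data", one argument or row to a line. move_arm: Moves the arm, as the interface text tells. Its arguments: {"type":"object","properties":{"increments":{"type":"array","items":{"type":"array"}},"force":{"type":"number"}},"required":["increments"]}

```bash
mkdir -p pics
cat > h.py <<'E'
import numpy as np, cv2
from cell import r
def cam(n):
    d=r.capture(n); h=d["image"].shape[0]
    f=h/2/np.tan(np.radians(d["fovy"])/2)
    d["K"]=np.array([[f,0,d["cx"]],[0,f,d["cy"]],[0,0,1.]]); d["D"]=np.array(d["distortion"],float)
    d["R"]=cv2.Rodrigues(np.array(d["rvec"],float))[0]; d["t"]=np.array(d["tvec"],float); d["C"]=-d["R"].T@d["t"]
    return d
def rays(d,px):
    p=cv2.undistortPoints(np.array(px,float).reshape(-1,1,2),d["K"],d["D"]).reshape(-1,2)
    return np.c_[p,np.ones(len(p))]@d["R"]
def onz(d,px,z):
    v=rays(d,px); return d["C"]+v*((z-d["C"][2])/v[:,2])[:,None]
def proj(d,P):
    return cv2.projectPoints(np.array(P,float).reshape(-1,1,3),np.array(d["rvec"],float),d["t"],d["K"],d["D"])[0].reshape(-1,2)
def tri(d1,p1,d2,p2):
    a=rays(d1,[p1])[0];b=rays(d2,[p2])[0]
    s=np.linalg.lstsq(np.c_[a,-b],d2["C"]-d1["C"],rcond=None)[0]
    A=d1["C"]+s[0]*a;B=d2["C"]+s[1]*b
    return (A+B)/2,np.linalg.norm(A-B)
E
python3 - <<'E'
from h import *
for n in("scene","top"):
    d=cam(n); cv2.imwrite(f"pics/{n}0.png",cv2.resize(d["image"][:,:,::-1],(800,500))); print(n,d["C"],d["fovy"],d["R"][2])
print(r.get_state())
E
```

```text
scene [ 0.03256212 -0.91546473  0.52200934] 48.8687897463699 [ 0.48006873  0.78613964 -0.38925375]
top [ 0.42506948 -0.02582444  0.98263906] 53.77203206580868 [ 0.14956064 -0.02023425 -0.98854549]
{'t': 0.1, 'qpos': array([ 1.12269440e+00,  2.63473054e-01, -4.88437803e-02,  1.25941061e+00,
        3.85749120e-05,  1.41549068e+00]), 'joint_velocities': array([ 0.00168659, -0.00067076,  0.00278183,  0.00077343,  0.00086239,
        0.00026708]), 'joint_torque': array([ 1.14491188e-03, -6.38578963e+01,  3.85064113e+01,  9.93388414e-03,
       -2.43410932e-04,  1.53410792e-05]), 'position': array([0.15143296, 0.50245723, 0.24988513]), 'orientation': array([-4.58236453e-01, -3.10767632e+00,  1.37839059e-03]), 'force': array([-0.35384299,  0.03918482, -0.84221504]), 'wrist_torque': array([-0.00549052,  0.0029905 , -0.03016327]), 'finger_force': 0.0, 'grip_width': 0.0854495574712663}
```

View pics/scene0.png

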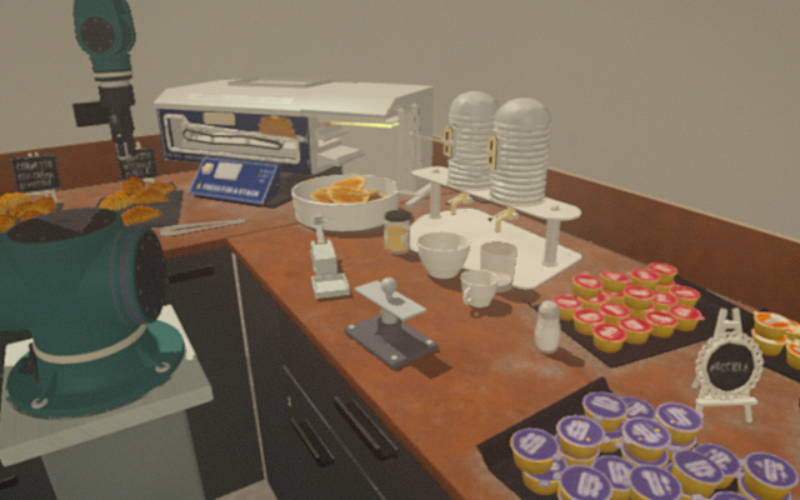

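View pics/top0.png

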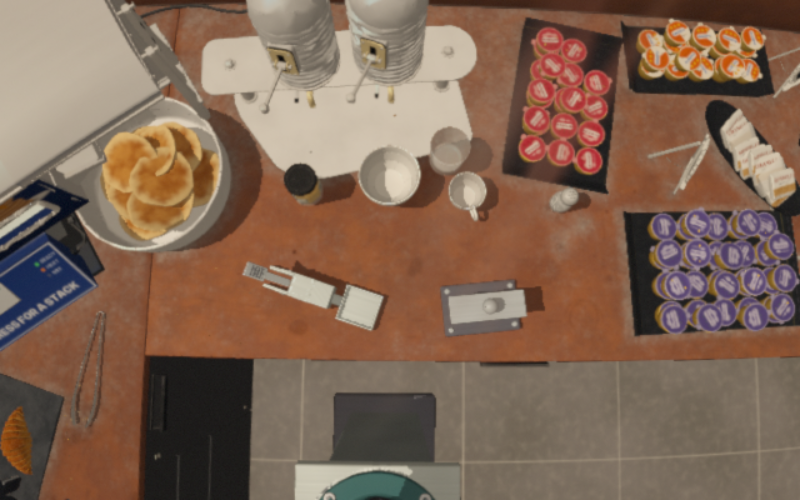

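The arm lies at about (315,295) in the top view with its lever at the left end (255,270) and tray at (360,307). The mount is at (485,307) with its ball at (492,305). I'll enlarge both.

Run:
```python
from h import *
t=cam("top")["image"][:,:,::-1]; s=cam("scene")["image"][:,:,::-1]
a=cv2.resize(t[200:275,185:435],(800,240),interpolation=cv2.INTER_CUBIC)   # x3.2
b=cv2.resize(s[165:300,240:360],(320,360),interpolation=cv2.INTER_CUBIC)
o=np.zeros((600,800,3),np.uint8);o[:240]=a;o[240:,:320]=b
o[240:,320:800]=cv2.resize(s[210:300,250:370],(480,360),interpolation=cv2.INTER_CUBIC)
cv2.imwrite("pics/c1.png",o)
```

```text
(no output)
```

View pics/c1.png

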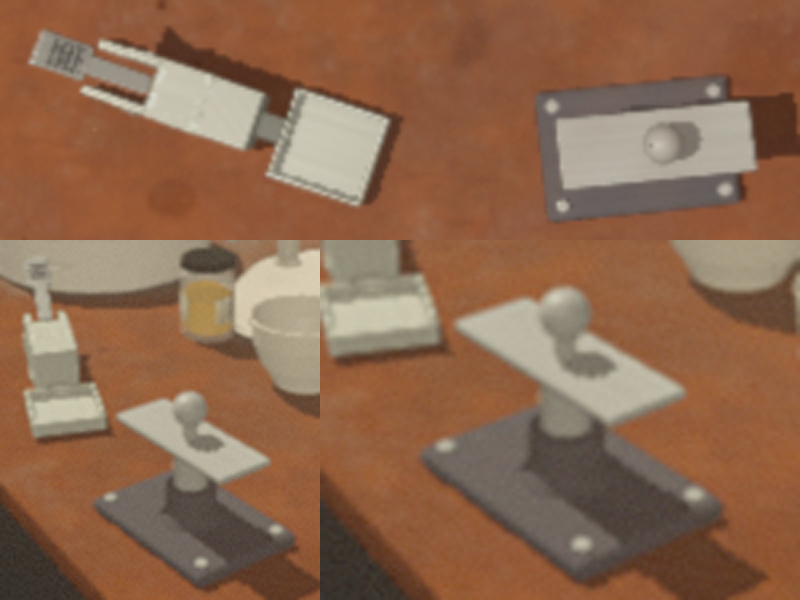

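The crop shows the tray and housing corners, and the mount's plate and foot corners, clearly. The ball is at (661,144) in the top crop and (565,313) in the lower right one. Next I triangulate.

```bash
cat > m.py <<'E'
from h import *
t=cam("top");s=cam("scene")
T=lambda a:(np.array(a,float)+.5)/3.2-.5+[185,200]
S=lambda a:(np.array(a,float)-[320,240]+.5)/4-.5+[250,210]
B,e=tri(t,T([661,144]),s,S([565,313]));print("ball",B,e)
foot=onz(t,T([[537,93],[725,76],[743,200],[549,220]]),.012)
f=lambda P:(np.linalg.norm(P[1]-P[0]),np.linalg.norm(P[2]-P[1]),np.linalg.norm(P[3]-P[2]),np.linalg.norm(P[0]-P[3]),P.mean(0)[:2],np.degrees(np.arctan2(*(P[1]+P[2]-P[0]-P[3])[1::-1])))
print("foot",f(foot))
pl=T([[555,118],[748,101],[757,168],[562,189]])
for z in(.05,.06,.07,.08,.09):print(z,f(onz(t,pl,z)))
for z in(.05,.07,.09):print("ball at plate",z,onz(t,[T([661,144])],z+.023)[0])
tr=onz(t,T([[298,88],[390,119],[361,206],[267,177]]),.019);print("tray",f(tr))
ho=onz(t,T([[165,62],[267,97],[248,150],[145,113]]),.05);print("hous",f(ho))
print("pad",tri(t,T([62,55]),s,(np.array([39,268])-[0,240])*.375+[240,165]))
E
python3 m.py
```

```text
ball [ 0.45482143 -0.19724044  0.10932636] 0.0014989555182356835
foot (np.float64(0.14765073354283012), np.float64(0.09637412927191756), np.float64(0.15080626289477894), np.float64(0.09722369180169471), array([ 0.45500191, -0.19889874]), np.float64(-84.12324279533627))
0.05 (np.float64(0.145548139493477), np.float64(0.05003545127470841), np.float64(0.1464302064741112), np.float64(0.05228084539110004), array([ 0.45615054, -0.20487056]), np.float64(-84.07680274180596))
0.06 (np.float64(0.14398753426937025), np.float64(0.049498958077876104), np.float64(0.1448601434971072), np.float64(0.051720276491201964), array([ 0.45581728, -0.20295078]), np.float64(-84.07680274180596))
0.07 (np.float64(0.14242692904526355), np.float64(0.0489624648810438), np.float64(0.1432900805201032), np.float64(0.05115970759130395), array([ 0.45548403, -0.20103101]), np.float64(-84.07680274180595))
0.08 (np.float64(0.14086632382115682), np.float64(0.04842597168421154), np.float64(0.14172001754309912), np.float64(0.05059913869140588), array([ 0.45515077, -0.19911123]), np.float64(-84.07680274180595))
0.09 (np.float
[... 152 characters left out ...]
145]), np.float64(-84.07680274180595))
ball at plate 0.05 [ 0.455366   -0.20399916  0.073     ]
ball at plate 0.07 [ 0.45469988 -0.20008168  0.093     ]
ball at plate 0.09 [ 0.45403376 -0.1961642   0.113     ]
tray (np.float64(0.07413114246562416), np.float64(0.06906421000321147), np.float64(0.07445123412960304), np.float64(0.0711542370761742), array([0.4520546 , 0.03868037]), np.float64(-107.01258154680602))
hous (np.float64(0.08046056228291609), np.float64(0.04117635699289701), np.float64(0.08125673309926465), np.float64(0.04024691233242781), array([0.48064954, 0.12797199]), np.float64(-108.29684556120417))
pad (array([0.51364982, 0.22538996, 0.08952164]), np.float64(0.002526089139392602))
```

```bash
cat > go.py <<'E'
import sys
from h import *
# go.py x y z yawdeg : remaining tool-frame shift (after the turn) and turn
from scipy.spatial.transform import Rotation as Ro
st=r.get_state(); R=Ro.from_rotvec(st["orientation"]); x,y,z,w=map(float,sys.argv[1:])
a=np.radians(w); G=np.array([[np.cos(a),np.sin(a),0],[np.sin(a),-np.cos(a),0],[0,0,-1]]).T
G=np.array([[np.cos(a),np.sin(a),0],[np.sin(a),-np.cos(a),0],[0,0,-1.]])  # columns x,y,z
d=np.array([x,y,z])-st["position"]
print("t",st["t"],"pos",st["position"].round(4),"F",st["force"].round(2),"w",st["grip_width"])
print("shift now-axes mm",(R.inv().apply(d)*1e3).round(1),"goal-axes",(G.T@d*1e3).round(1),"turn",np.degrees((R.inv()*Ro.from_matrix(G)).as_rotvec()).round(2))
E
python3 go.py 0.480 0.125 0.15 72.3
```

```text
t 0.3 pos [0.1515 0.5026 0.2501] F [0.01 1.17 0.17] w 0.08519848491984966
shift now-axes mm [-423.5 -266.7  100.2] goal-axes [-259.8  427.7  100.1] turn [-2.000e-02  1.000e-02  9.092e+01]
```

Emit:
{"op": "move_arm", "data": {
  "increments": [
    [[0,0,0],[0,0,8.26],1],
    [[0,0,0],[0,0,8.26],1],
    [[0,0,0],[0,0,8.26],1],
    [[0,0,0],[0,0,8.26],1],
    [[0,0,0],[0,0,8.26],1],
    [[0,0,0],[0,0,8.26],1],
    [[0,0,0],[0,0,8.26],1],
    [[0,0,0],[0,0,8.26],1],
    [[0,0,0],[0,0,8.26],1],
    [[0,0,0],[0,0,8.26],1],
    [[0,0,0],[0,0,8.26],1],
    [[-18,29,0],[0,0,0],1],
    [[-18,29,0],[0,0,0],1],
    [[-18,29,0],[0,0,0],1],
    [[-18,29,0],[0,0,0],1],
    [[-18,29,0],[0,0,0],1],
    [[-18,29,0],[0,0,0],1],
    [[-18,29,0],[0,0,0],1],
    [[-18,29,0],[0,0,0],1],
    [[-18,29,0],[0,0,0],1]
  ]
}}

```text
t: 2.3
position: [0.3519, 0.268, 0.2504]
orientation: [2.536, 1.855, 0.0]
force: [1.2, 1.2, -0.7]
grip_width: 0.0854
finger_force: 0.0
```

```bash
python3 go.py 0.480 0.125 0.15 72.3
```

```text
t 2.3 pos [0.3519 0.268  0.2504] F [ 1.18  1.18 -0.74] w 0.08541838045807472
shift now-axes mm [-97.5 165.4 100.4] goal-axes [-97.3 165.5 100.4] turn [ 0.01 -0.01  0.07]
```

Emit:
{"op": "move_arm", "data": {
  "increments": [
    [[-12.2,20.7,0],[0,0,0],1],
    [[-12.2,20.7,0],[0,0,0],1],
    [[-12.2,20.7,0],[0,0,0],1],
    [[-12.2,20.7,0],[0,0,0],1],
    [[-12.2,20.7,0],[0,0,0],1],
    [[-12.2,20.7,0],[0,0,0],1],
    [[-12.2,20.7,0],[0,0,0],1],
    [[-12.2,20.7,0],[0,0,0],1],
    [[0,0,25],[0,0,0],1],
    [[0,0,25],[0,0,0],1],
    [[0,0,25],[0,0,0],1],
    [[0,0,25],[0,0,0],1],
    [[0,0,20],[0,0,0],1],
    [[0,0,20],[0,0,0],1],
    [[0,0,20],[0,0,0],1],
    [[0,0,20],[0,0,0],1],
    [[0,0,15],[0,0,0],1],
    [[0,0,15],[0,0,0],1],
    [[0,0,10],[0,0,0],1],
    [[0,0,0],[0,0,0],1]
  ]
}}

```text
t: 4.3
position: [0.4788, 0.1259, 0.0293]
orientation: [-2.535, -1.854, 0.003]
force: [-1.1, -0.4, 0.2]
grip_width: 0.0854
finger_force: 0.0
```

```bash
python3 go.py 0.480 0.125 0.029 72.3
python3 - <<'E'
from h import *
t=cam("top")["image"][:,:,::-1]; s=cam("scene")["image"][:,:,::-1]
o=np.hstack([cv2.resize(t[190:280,180:320],(448,288)),cv2.resize(s[130:250,210:330],(320,288))])
cv2.imwrite("pics/c2.png",o)
E
```

```text
t 4.3 pos [0.4788 0.1259 0.0293] F [-1.08 -0.4   0.16] w 0.08535897652708556
shift now-axes mm [-0.5  1.4  0.3] goal-axes [-0.5  1.4  0.3] turn [-0.1   0.04  0.06]
```

View pics/c2.png

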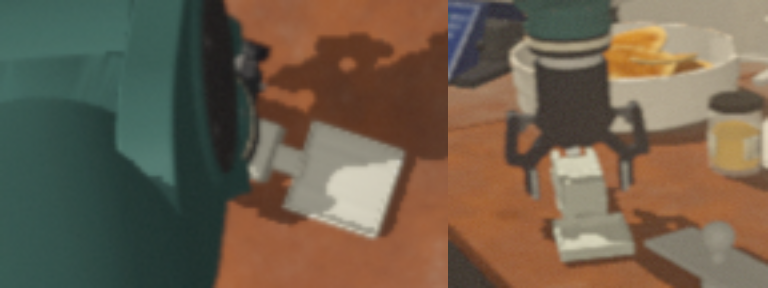

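The fingers straddle the housing symmetrically, at (530,180) and (625,180) in the crop. Closing now.

Emit:
{"op": "move_arm", "data": {
  "force": 60,
  "increments": [
    [[0,0,0],[0,0,0],-1],
    [[0,0,0],[0,0,0],-1],
    [[0,0,0],[0,0,0],-1],
    [[0,0,0],[0,0,0],-1],
    [[0,0,0],[0,0,0],-1],
    [[0,0,0],[0,0,0],-1],
    [[0,0,0],[0,0,0],-1],
    [[0,0,0],[0,0,0],-1],
    [[0,0,0],[0,0,0],-1],
    [[0,0,-10],[0,0,0],-1],
    [[0,0,-20],[0,0,0],-1],
    [[0,0,-30],[0,0,0],-1],
    [[0,0,-30],[0,0,0],-1],
    [[0,0,-30],[0,0,0],-1],
    [[0,0,-30],[0,0,0],-1],
    [[0,0,-20],[0,0,0],-1],
    [[0,0,-10],[0,0,0],-1],
    [[0,0,0],[0,0,0],-1]
  ]
}}

```text
t: 6.2
position: [0.4797, 0.126, 0.2112]
orientation: [2.535, 1.854, 0.002]
force: [0.5, 0.2, -5.8]
grip_width: 0.0434
finger_force: 62.4
```

```bash
python3 go.py 0.457 -0.2219 0.21 95.9
python3 - <<'E'
from h import *
t=cam("top")["image"][:,:,::-1]; s=cam("scene")["image"][:,:,::-1]
print(r.get_state()["wrist_torque"])
o=np.hstack([cv2.resize(t[180:280,180:330],(450,300)),cv2.resize(s[100:220,200:340],(350,300))])
cv2.imwrite("pics/c3.png",o)
E
```

```text
t 6.2 pos [0.4797 0.126  0.2112] F [ 0.52  0.18 -5.77] w 0.04339370383813935
shift now-axes mm [-338.5   83.8    1.1] goal-axes [-343.8  -58.3    1.2] turn [ 8.000e-02 -2.000e-02 -2.353e+01]
[ 0.01343831 -0.0274551  -0.01155582]
```

View pics/c3.png

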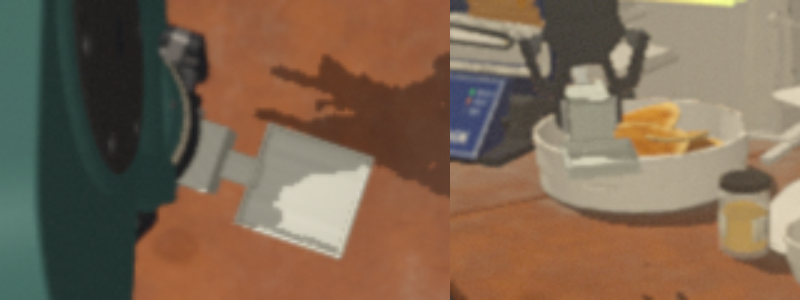

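The arm is in the hand, with its tray's corners at (268,124), (374,157), (341,258) and (235,222) in the left crop. I'll work out the in-hand offset from these.

Run:
```python
from h import *
from scipy.spatial.transform import Rotation as Ro
st=r.get_state();t=cam("top")
c=(np.array([[268,124],[374,157],[341,258],[235,222]])+.5)/3-.5+180
P=onz(t,c,st["position"][2]-.0293+.019)
R=Ro.from_rotvec(st["orientation"])
L=R.inv().apply(P-st["position"])*1e3
print([np.linalg.norm(P[i]-P[i-1]).round(4) for i in range(4)],L.round(1),L.mean(0).round(1))
d=(P[1]+P[2]-P[0]-P[3]);print("yaw",np.degrees(np.arctan2(d[1],d[0])),Ro.from_matrix(R.as_matrix()).as_matrix()[:,0])
```

```text
[np.float64(0.0678), np.float64(0.0737), np.float64(0.0694), np.float64(0.0735)] [[ -53.6   34.3   10.3]
 [-127.3   35.7   10.3]
 [-127.9  -33.7   10.4]
 [ -54.4  -33.5   10.4]] [-90.8   0.7  10.3]
yaw -107.12461076268914 [ 3.02963095e-01  9.53002162e-01 -4.92556476e-04]
```

Emit:
{"op": "move_arm", "data": {
  "increments": [
    [[0,0,0],[0,0,-7.85],-1],
    [[0,0,0],[0,0,-7.85],-1],
    [[0,0,0],[0,0,-7.85],-1],
    [[-15,-2.5,0],[0,0,0],-1],
    [[-25,-4.2,0],[0,0,0],-1],
    [[-25,-4.2,0],[0,0,0],-1],
    [[-25,-4.2,0],[0,0,0],-1],
    [[-25,-4.2,0],[0,0,0],-1],
    [[-25,-4.2,0],[0,0,0],-1],
    [[-25,-4.2,0],[0,0,0],-1],
    [[-25,-4.2,0],[0,0,0],-1],
    [[-25,-4.2,0],[0,0,0],-1],
    [[-25,-4.2,0],[0,0,0],-1],
    [[-25,-4.2,0],[0,0,0],-1],
    [[-25,-4.2,0],[0,0,0],-1],
    [[-25,-4.2,0],[0,0,0],-1],
    [[-25,-4.2,0],[0,0,0],-1],
    [[-5,-1,0],[0,0,0],-1],
    [[0,0,20],[0,0,0],-1],
    [[0,0,20],[0,0,0],-1]
  ]
}}

```text
t: 8.35
position: [0.457, -0.2229, 0.1691]
orientation: [-2.104, -2.332, -0.0]
force: [-0.5, 0.4, -4.3]
grip_width: 0.0439
finger_force: 62.6
```

```bash
python3 go.py 0.4574 -0.2231 0.171 95.9
python3 - <<'E'
from h import *
t=cam("top")["image"][:,:,::-1]; s=cam("scene")["image"][:,:,::-1]
print(r.get_state()["wrist_torque"])
o=np.hstack([cv2.resize(t[190:290,330:480],(450,300)),cv2.resize(s[150:290,250:390],(350,300))])
cv2.imwrite("pics/c4.png",o)
E
```

```text
t 8.35 pos [ 0.457  -0.2229  0.1691] F [-0.52  0.38 -4.32] w 0.043937301944321515
shift now-axes mm [-0.2  0.4 -1.9] goal-axes [-0.2  0.4 -1.9] turn [-0.02 -0.03 -0.01]
[ 0.01930521 -0.00460079 -0.06502053]
```

View pics/c4.png

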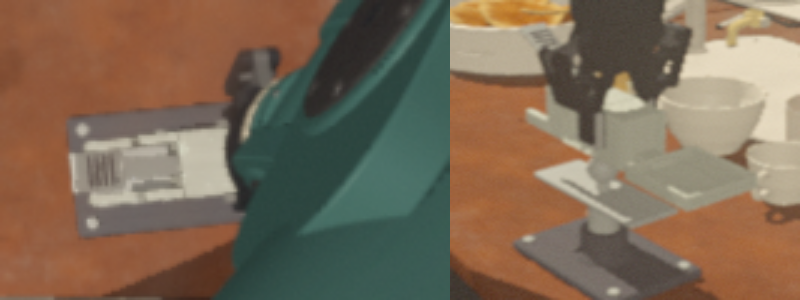

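The arm is level above the ball: housing at (610,120) and ball at (600,170) in the right crop. I'll lower it gently.

Emit:
{"op": "move_arm", "data": {
  "increments": [
    [[0,0,5],[0,0,0],-1],
    [[0,0,5],[0,0,0],-1],
    [[0,0,5],[0,0,0],-1],
    [[0,0,5],[0,0,0],-1],
    [[0,0,4],[0,0,0],-1],
    [[0,0,3],[0,0,0],-1],
    [[0,0,3],[0,0,0],-1],
    [[0,0,0],[0,0,0],-1]
  ]
}}

```text
t: 9.25
position: [0.4571, -0.2231, 0.1399]
orientation: [-2.104, -2.333, 0.0]
force: [-0.5, 0.2, -5.1]
grip_width: 0.0433
finger_force: 62.5
```

```bash
python3 go.py 0.4574 -0.2231 0.111 95.9; python3 -c "
from h import *
print(r.get_state()['wrist_torque'])"
```

```text
t 9.25 pos [ 0.4571 -0.2231  0.1399] F [-0.53  0.23 -5.13] w 0.04327364668933707
shift now-axes mm [-0.1  0.3 28.9] goal-axes [-0.1  0.3 28.9] turn [-0.02 -0.02  0.01]
[0.01787295 0.02176537 0.00295912]
```

Emit:
{"op": "move_arm", "data": {
  "increments": [
    [[0,0,2],[0,0,0],-1],
    [[0,0,2],[0,0,0],-1],
    [[0,0,2],[0,0,0],-1],
    [[0,0,1],[0,0,0],-1],
    [[0,0,1],[0,0,0],-1],
    [[0,0,0],[0,0,0],-1]
  ]
}}

```text
t: 9.85
position: [0.4574, -0.2232, 0.1323]
orientation: [2.104, 2.333, 0.0]
force: [1.8, -0.4, -3.0]
grip_width: 0.0435
finger_force: 62.9
```

Emit:
{"op": "move_arm", "data": {
  "increments": [
    [[0,0,1],[0,0,0],-1],
    [[0,0,1],[0,0,0],-1],
    [[0,0,1],[0,0,0],-1],
    [[0,0,0],[0,0,0],-1]
  ]
}}

```text
t: 10.25
position: [0.4571, -0.2231, 0.1291]
orientation: [-2.104, -2.333, 0.0]
force: [0.4, 0.3, -2.0]
grip_width: 0.0434
finger_force: 62.8
```

Emit:
{"op": "move_arm", "data": {
  "increments": [
    [[0,0,1],[0,0,0],-1],
    [[0,0,1],[0,0,0],-1],
    [[0,0,0],[0,0,0],-1]
  ]
}}

```text
t: 10.55
position: [0.457, -0.223, 0.1269]
orientation: [-2.103, -2.333, 0.0]
force: [0.4, 0.8, -3.3]
grip_width: 0.0432
finger_force: 62.6
```

Emit:
{"op": "move_arm", "data": {
  "increments": [
    [[0,0,1],[0,0,0],-1],
    [[0,0,1],[0,0,0],-1],
    [[0,0,0],[0,0,0],-1]
  ]
}}

```text
t: 10.85
position: [0.457, -0.2231, 0.1249]
orientation: [-2.104, -2.333, 0.0]
force: [0.2, 1.0, -6.0]
grip_width: 0.0436
finger_force: 62.5
```

Emit:
{"op": "move_arm", "data": {
  "increments": [
    [[0,0,1],[0,0,0],-1],
    [[0,0,1],[0,0,0],-1],
    [[0,0,0],[0,0,0],-1]
  ]
}}

```text
t: 11.15
position: [0.457, -0.2231, 0.123]
orientation: [-2.104, -2.333, 0.0]
force: [0.6, -0.4, -6.5]
grip_width: 0.0434
finger_force: 62.3
```

Emit:
{"op": "move_arm", "data": {
  "increments": [
    [[0,0,1],[0,0,0],-1],
    [[0,0,1],[0,0,0],-1],
    [[0,0,0],[0,0,0],-1]
  ]
}}

```text
t: 11.45
position: [0.457, -0.2231, 0.1209]
orientation: [-2.104, -2.333, 0.0]
force: [1.2, -0.2, -8.7]
grip_width: 0.0435
finger_force: 62.3
```

Emit:
{"op": "move_arm", "data": {
  "increments": [
    [[0,0,1],[0,0,0],-1],
    [[0,0,1],[0,0,0],-1],
    [[0,0,0],[0,0,0],-1]
  ]
}}

```text
t: 11.75
position: [0.457, -0.2231, 0.119]
orientation: [-2.104, -2.333, 0.0]
force: [1.0, 0.7, -10.0]
grip_width: 0.0434
finger_force: 62.4
```

Emit:
{"op": "move_arm", "data": {
  "increments": [
    [[0,0,1],[0,0,0],-1],
    [[0,0,1],[0,0,0],-1],
    [[0,0,0],[0,0,0],-1]
  ]
}}

```text
t: 12.05
position: [0.4573, -0.2232, 0.1172]
orientation: [2.104, 2.333, 0.0]
force: [1.1, 0.8, -8.0]
grip_width: 0.0429
finger_force: 62.8
```

Emit:
{"op": "move_arm", "data": {
  "increments": [
    [[0,0,1],[0,0,0],-1],
    [[0,0,0],[0,0,0],-1]
  ]
}}

```text
t: 12.25
position: [0.4574, -0.2233, 0.1168]
orientation: [2.103, 2.332, 0.0]
force: [-0.8, 1.8, 3.4]
grip_width: 0.0435
finger_force: 64.1
```

Contact at z 0.1168 fits the detent positions felt on the way down, which put home near 0.116. I'll release, rise and check.

Emit:
{"op": "move_arm", "data": {
  "increments": [
    [[0,0,0.2],[0,0,0],-1],
    [[0,0,0],[0,0,0],-1]
  ]
}}

```text
t: 12.45
position: [0.4574, -0.2233, 0.1168]
orientation: [2.103, 2.332, 0.0]
force: [-1.3, 3.4, 8.3]
grip_width: 0.0438
finger_force: 64.6
```

Emit:
{"op": "move_arm", "data": {
  "increments": [
    [[0,0,0],[0,0,0],1],
    [[0,0,0],[0,0,0],1],
    [[0,0,0],[0,0,0],1],
    [[0,0,0],[0,0,0],1],
    [[0,0,0],[0,0,0],1],
    [[0,0,0],[0,0,0],1],
    [[0,0,0],[0,0,0],1],
    [[0,0,0],[0,0,0],1],
    [[0,0,-10],[0,0,0],1],
    [[0,0,-20],[0,0,0],1],
    [[0,0,-25],[0,0,0],1],
    [[0,0,-25],[0,0,0],1],
    [[0,0,-25],[0,0,0],1],
    [[0,0,-25],[0,0,0],-1],
    [[40,0,-15],[0,0,0],-1],
    [[40,0,0],[0,0,0],-1],
    [[40,0,0],[0,0,0],-1],
    [[40,0,0],[0,0,0],-1],
    [[40,0,0],[0,0,0],-1],
    [[40,0,0],[0,0,0],-1]
  ]
}}

```text
t: 14.45
position: [0.4319, 0.0171, 0.2619]
orientation: [2.104, 2.332, 0.001]
force: [0.8, -0.8, -0.3]
grip_width: 0.0001
finger_force: 0.0
```

```bash
python3 go.py 0.4574 -0.2231 0.111 95.9
python3 - <<'E'
from h import *
t=cam("top")["image"][:,:,::-1]; s=cam("scene")["image"][:,:,::-1]
o=np.vstack([cv2.resize(t[190:290,320:520],(600,300),interpolation=cv2.INTER_CUBIC),cv2.resize(s[160:300,240:450],(600,300)[:1]+(300,),interpolation=cv2.INTER_CUBIC)])
cv2.imwrite("pics/c5.png",o)
E
```

```text
t 14.45 pos [0.4319 0.0171 0.2619] F [ 0.8  -0.75 -0.27] w 9.913246490838173e-05
shift now-axes mm [-241.5    0.5  151. ] goal-axes [-241.5    0.6  150.9] turn [ 0.05  0.01 -0.  ]
```

View pics/c5.png

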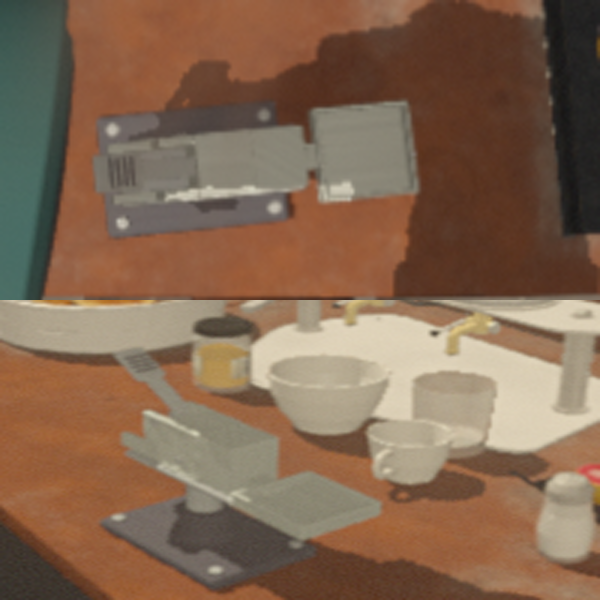

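The arm sits flat on the plate with its lever still up: pad at (123,170) in the upper picture and (138,362) in the lower one. I'll check its yaw and the pad.

```bash
python3 - <<'E'
from h import *
t=cam("top");s=cam("scene")
c=(np.array([[310,108],[408,102],[418,191],[320,201]])+.5)/3-.5+[320,190]
P=onz(t,c,.0875+.019);d=(P[1]+P[2]-P[0]-P[3]);yaw=np.arctan2(d[1],d[0])
o=P.mean(0)[:2]-.116*np.array([np.cos(yaw),np.sin(yaw)])
print("yaw",np.degrees(yaw),P.mean(0),"origin",o,[np.linalg.norm(P[i]-P[i-1]).round(4) for i in range(4)])
print("pad",tri(t,np.array([123.5,170.5])/3-.5+[320,190],s,[138.5/2.857-.5+240,(362-300)/2.143-.5+160]))
E
python3 go.py 0.4463 -0.117 0.20 95.9
```

```text
yaw -85.18710271949286 [ 0.46583265 -0.31108845  0.1065    ] origin [ 0.4561     -0.19549746] [np.float64(0.0695), np.float64(0.0759), np.float64(0.0671), np.float64(0.0756)]
pad (array([ 0.44662188, -0.12028472,  0.17553571]), np.float64(0.0031300354556225017))
t 14.65 pos [0.4324 0.0162 0.2618] F [ 0.27 -0.1   0.1 ] w 6.9153400869049e-05
shift now-axes mm [-133.9   -0.2   61.8] goal-axes [-1.339e+02  1.000e-01  6.180e+01] turn [0.04 0.02 0.13]
```

Emit:
{"op": "move_arm", "data": {
  "increments": [
    [[-27,0,0],[0,0,0],-1],
    [[-27,0,0],[0,0,0],-1],
    [[-27,0,0],[0,0,0],-1],
    [[-27,0,0],[0,0,0],-1],
    [[-26,0,0],[0,0,0],-1],
    [[0,0,20],[0,0,0],-1],
    [[0,0,20],[0,0,0],-1],
    [[0,0,10],[0,0,0],-1],
    [[0,0,3],[0,0,0],-1],
    [[0,0,3],[0,0,0],-1],
    [[0,0,3],[0,0,0],-1],
    [[0,0,0],[0,0,0],-1]
  ]
}}

```text
t: 15.85
position: [0.4464, -0.1177, 0.2023]
orientation: [2.103, 2.333, 0.0]
force: [-0.0, 0.3, 0.7]
grip_width: 0.0001
finger_force: 0.0
```

Emit:
{"op": "move_arm", "data": {
  "increments": [
    [[0,0,2],[0,0,0],-1],
    [[0,0,2],[0,0,0],-1],
    [[0,0,2],[0,0,0],-1],
    [[0,0,2],[0,0,0],-1],
    [[0,0,2],[0,0,0],-1]
  ]
}}

```text
t: 16.35
position: [0.4465, -0.1177, 0.1922]
orientation: [2.103, 2.333, 0.001]
force: [-0.6, 0.8, 5.5]
grip_width: -0.0001
finger_force: 2.4
```

Emit:
{"op": "move_arm", "data": {
  "increments": [
    [[0,0,2],[0,0,0],-1],
    [[0,0,2],[0,0,0],-1],
    [[0,0,2],[0,0,0],-1],
    [[0,0,2],[0,0,0],-1],
    [[0,0,2],[0,0,0],-1]
  ]
}}

```text
t: 16.85
position: [0.4465, -0.1177, 0.1823]
orientation: [2.103, 2.333, 0.001]
force: [-0.9, 1.7, 5.9]
grip_width: 0.0001
finger_force: 2.6
```

Force is about 6 N, as expected. Continuing.

Emit:
{"op": "move_arm", "data": {
  "increments": [
    [[0,0,2],[0,0,0],-1],
    [[0,0,2],[0,0,0],-1],
    [[0,0,2],[0,0,0],-1],
    [[0,0,2],[0,0,0],-1],
    [[0,0,2],[0,0,0],-1]
  ]
}}

```text
t: 17.35
position: [0.4465, -0.1175, 0.1722]
orientation: [2.104, 2.333, 0.001]
force: [-1.1, 2.9, 6.3]
grip_width: 0.0001
finger_force: 2.9
```

Emit:
{"op": "move_arm", "data": {
  "increments": [
    [[0,0,1],[0,0,0],-1],
    [[0,0,1],[0,0,0],-1],
    [[0,0,1],[0,0,0],-1],
    [[0,0,1],[0,0,0],-1],
    [[0,0,1],[0,0,0],-1]
  ]
}}

```text
t: 17.85
position: [0.4464, -0.1174, 0.1672]
orientation: [2.104, 2.333, 0.001]
force: [-0.8, 3.7, 5.8]
grip_width: 0.0002
finger_force: 2.9
```

Emit:
{"op": "move_arm", "data": {
  "increments": [
    [[0,0,1],[0,0,0],-1],
    [[0,0,1],[0,0,0],-1],
    [[0,0,0],[0,0,0],-1]
  ]
}}

```text
t: 18.15
position: [0.4464, -0.1174, 0.1651]
orientation: [-2.103, -2.333, -0.001]
force: [0.8, 2.4, 4.8]
grip_width: -0.0001
finger_force: 2.3
```

Emit:
{"op": "move_arm", "data": {
  "increments": [
    [[0,0,0.7],[0,0,0],-1],
    [[0,0,0.7],[0,0,0],-1],
    [[0,0,0],[0,0,0],-1]
  ]
}}

```text
t: 18.45
position: [0.4464, -0.1173, 0.1638]
orientation: [-2.103, -2.333, -0.002]
force: [-0.0, 3.2, 5.4]
grip_width: -0.0001
finger_force: 2.4
```

Emit:
{"op": "move_arm", "data": {
  "increments": [
    [[0,0,0.5],[0,0,0],-1],
    [[0,0,0],[0,0,0],-1]
  ]
}}

```text
t: 18.65
position: [0.4463, -0.1173, 0.1633]
orientation: [-2.103, -2.333, -0.002]
force: [0.1, 3.4, 4.8]
grip_width: -0.0001
finger_force: 2.7
```

Emit:
{"op": "move_arm", "data": {
  "increments": [
    [[0,0,0.5],[0,0,0],-1],
    [[0,0,0],[0,0,0],-1]
  ]
}}

```text
t: 18.85
position: [0.4464, -0.1173, 0.1628]
orientation: [-2.103, -2.333, -0.002]
force: [-0.7, 4.0, 5.5]
grip_width: 0.0
finger_force: 2.7
```

Emit:
{"op": "move_arm", "data": {
  "increments": [
    [[0,0,0.5],[0,0,0],-1],
    [[0,0,0],[0,0,0],-1]
  ]
}}

```text
t: 19.05
position: [0.4463, -0.1173, 0.1623]
orientation: [-2.103, -2.333, -0.002]
force: [-0.6, 4.0, 5.6]
grip_width: 0.0003
finger_force: 2.6
```

Emit:
{"op": "move_arm", "data": {
  "increments": [
    [[0,0,0.5],[0,0,0],-1],
    [[0,0,0],[0,0,0],-1]
  ]
}}

```text
t: 19.25
position: [0.4463, -0.1173, 0.1618]
orientation: [-2.103, -2.333, -0.002]
force: [-0.7, 3.3, 5.6]
grip_width: 0.0003
finger_force: 2.7
```

Emit:
{"op": "move_arm", "data": {
  "increments": [
    [[0,0,0.4],[0,0,0],-1],
    [[0,0,0],[0,0,0],-1]
  ]
}}

```text
t: 19.45
position: [0.4464, -0.1172, 0.1614]
orientation: [-2.103, -2.333, -0.002]
force: [-0.2, 4.8, 6.2]
grip_width: -0.0003
finger_force: 3.0
```

Emit:
{"op": "move_arm", "data": {
  "increments": [
    [[0,0,0.5],[0,0,0],-1],
    [[0,0,0],[0,0,0],-1]
  ]
}}

```text
t: 19.65
position: [0.4463, -0.1172, 0.1609]
orientation: [-2.103, -2.333, -0.002]
force: [-0.9, 5.5, 7.1]
grip_width: -0.0002
finger_force: 3.4
```

Emit:
{"op": "move_arm", "data": {
  "increments": [
    [[0,0,0.5],[0,0,0],-1],
    [[0,0,0],[0,0,0],-1]
  ]
}}

```text
t: 19.85
position: [0.4464, -0.1171, 0.1606]
orientation: [-2.103, -2.333, -0.002]
force: [-1.5, 6.4, 9.0]
grip_width: -0.0001
finger_force: 5.2
```

Emit:
{"op": "move_arm", "data": {
  "increments": [
    [[0,0,0.4],[0,0,0],-1],
    [[0,0,0],[0,0,0],-1]
  ]
}}

```text
t: 20.05
position: [0.4465, -0.1171, 0.1605]
orientation: [2.103, 2.333, 0.003]
force: [-2.1, 8.2, 15.0]
grip_width: 0.0
finger_force: 7.4
```

Firm stop at 15 N. I'll back off straight up and look.

Emit:
{"op": "move_arm", "data": {
  "increments": [
    [[0,0,-3],[0,0,0],-1],
    [[0,0,-15],[0,0,0],-1],
    [[0,0,-30],[0,0,0],-1],
    [[0,0,-40],[0,0,0],-1],
    [[30,0,-20],[0,0,0],-1],
    [[40,0,0],[0,0,0],-1],
    [[40,0,0],[0,0,0],-1],
    [[40,0,0],[0,0,0],-1],
    [[0,0,0],[0,0,0],-1]
  ]
}}

```text
t: 20.95
position: [0.4299, 0.0349, 0.268]
orientation: [-2.099, -2.337, -0.001]
force: [0.0, 0.5, -0.7]
grip_width: -0.0
finger_force: 0.0
```

Run:
```python
from h import *
t=cam("top")["image"][:,:,::-1]; s=cam("scene")["image"][:,:,::-1]
o=np.vstack([cv2.resize(t[190:290,320:520],(600,300),interpolation=cv2.INTER_CUBIC),cv2.resize(s[170:260,240:420],(600,300),interpolation=cv2.INTER_CUBIC)])
cv2.imwrite("pics/c6.png",o)
```

```text
(no output)
```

View pics/c6.png

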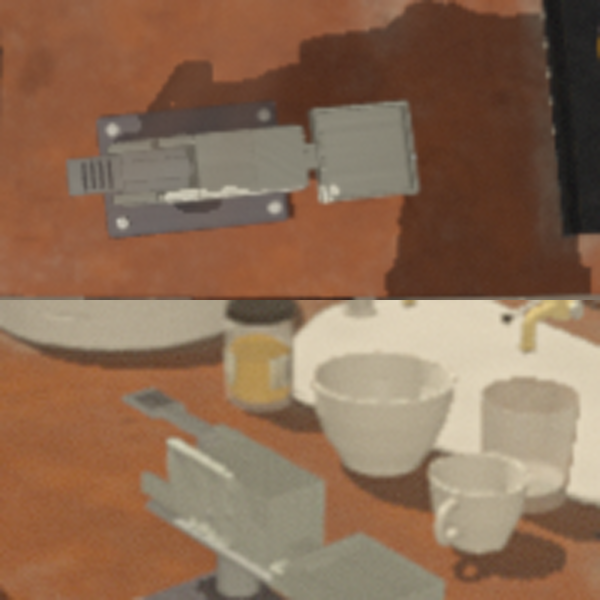

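The lever is now down, with its pad end at (68,176) in the upper picture and (125,398) in the lower one. I'll check the angle by comparing with the expected points.

Run:
```python
from h import *
t=cam("top");s=cam("scene");a=np.radians(-84.5);u=np.array([np.cos(a),np.sin(a)]);n=np.array([-u[1],u[0]])
for th in(0,.1,.2):
    P=[]
    for y in(-.013,.013):
        x=-.030-.080*np.cos(th)+.011*np.sin(th);z=.0865+.045+.08*np.sin(th)+.011*np.cos(th)
        P.append([*(np.array([.4547,-.1978])+x*u+y*n),z])
    print(th,((proj(t,P)-[320,190])*3).round(0).tolist(),((proj(s,P)-[240,170])*3.333+[0,300]).round(0).tolist())
```

```text
0 [[72.0, 194.0], [69.0, 157.0]] [[122.0, 398.0], [154.0, 388.0]]
0.1 [[75.0, 194.0], [72.0, 156.0]] [[123.0, 387.0], [155.0, 378.0]]
0.2 [[79.0, 193.0], [76.0, 156.0]] [[124.0, 378.0], [157.0, 369.0]]
```

The picture's corners, (123,398) and (157,388), match angle 0. Handing in.

```bash
python3 -c "
from cell import r
print(r.hand_in())"
```

```text
the job is handed in; nothing more can be done
None
```

I seated the tray arm flat on its mount, lined up with the rest plate, then pressed the latch lever fully down (15 N at its stop). I let go and handed the job in at about 21 s; no verdict came back.

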